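# Open the ratchet bench clamp fully

### The arm

A 6-joint arm with a two-finger parallel gripper is mounted at the origin on the work surface. World frame = base frame: x ahead of the robot, y to its left, z up, the work surface at z = 0. Lengths are in m, angles in degrees, forces in N, time in s.
With the tool pointing down it reaches from about 0.35 to 0.85 m from the base axis. Payload 8.1 kg.
Tool frame: the origin (TCP) lies on the mounting face of the last link; the fingertips stand 186 mm ahead of it and the grasp point (between the pads) lies ahead of it (ctrl.grasp_offset is the y of the grasp point in the tool frame, in m); y points along the fingers, z is the direction in which the jaws open and shut, and the axes are right-handed (so a half turn about y gives the same grasp; the last joint's range is limited). The gripper opens to 93 mm and grips with 3 to 60 N. Pads are 15 mm wide; open, the fingers measure 128 mm over their backs; the gripper's body (75 mm by 188 mm) begins 65 mm behind the grasp point.
Start: joints at [-77.487, 7.471, 85.268, -0, 87.261, -4.893], TCP at [0.18, -0.573, 0.405] pointing down, gripper open.
Joint ranges: [-169.43, 169.43], [-51.17, 129.36], [1.28, 143.12], [-76.62, 256.62], [0, 156.53], [-152.29, 152.29]. Speed limits (degrees/s): [136.94, 136.94, 159.86, 180, 180, 180].

### API

Orientations are given as a 3x3 rotation matrix whose columns are the frame's x, y, z axes.
In Python, from rig import ctrl gives the robot as it stands.
- The arm moves only by the tool apply_moves, never from a script. Its argument "increments" is one flat list of numbers, 6 for each row, row after row: the shift along the tool's x, y, z in cm, then the turn, a rotation vector about the tool's x, y, z in rad. A call has 1 to 8 rows; each row is the pose to reach, as a shift and turn from the pose measured when the call began, along the tool's axes at that moment; what a row does not reach only later rows make up. A row lasts 1/12 s, in which the tool goes at most 41.7 mm and 7.16 degrees, less where a joint would pass 70% of its speed; a pose out of reach is approached as far as the arm can. A call with a gripper value outside its range is refused whole. "fingers" is the opening, from 0 (shut) to 1 (fully open), set as the call begins (left out, the last holds). The fingers move at their own pace and stop on an object; "force" is the grip in N (left out, the last holds). Time passes only in rows, so rows that repeat a pose let the fingers close. It gives the time, the measured TCP pose, the force and the opening at its end, in the units of the state.
- ctrl.observe(): the state, without advancing time (a new reading comes with each control period).
- ctrl.camera(name): name is "scene" or "top"; returns a dict with "frame" (400x640x3 uint8, red, green, blue), "camera_matrix" (3x3 intrinsics, pixels), "D" ([k1, k2, p1, p2, k3] as OpenCV has them; the pictures are not rectified), "extrinsics" (4x4, takes a point from world to camera coordinates). Camera axes: x right, y down, z forward; pixel columns grow to the right and rows downward; lengths in m; the calibration is good to about 2 mm. A picture is of the moment at which its call begins. There is no depth.
- ctrl.hand_in(): hands the job in, once; it reports no verdict.
The state is a dict: "t": time; "q": joint angles; "joint_vel": joint speeds; "effort": joint torques, N m; "position": TCP position; "tcp_rot": TCP orientation; "force": force on the tool from outside, world axes, zero at the start; "moment": the same for the moment, N m; "width": opening from 0.0 (shut) to 1.0 (fully open).
Only numpy, scipy, OpenCV 4.12 (cv2) and the standard library are available. Lean on these libraries where they do the work, as an engineer would, in place of code of your own. Each camera call takes 0.05 s, during which the arm holds its last target.

### The job

Open the bench clamp right up, ready for a wider board: press down the release plate on its sliding jaw and, keeping it down, push the jaw back along the bar until it is fully home against the end stop. Then let go so the release springs up again and the clamp is left open. Leave the glued-up block and the other loose things on the bench where they are.

Things in the scene. Friction and masses are not known exactly. Their poses are not given: they have to be found in the camera images.
- clamp: Bench clamp, fixed to the bench: flat steel bar (345 mm long, 32 wide, top at height 38 mm) between a dark steel fixed jaw (100 mm high; face at x = -145 mm) and an end stop (50 mm high; face at x = +150 mm). Origin on the bench under the bar's middle; x runs along the bar in the opening direction, fixed jaw to end stop; z up.
- jaw (a joint): Opening between the fixed and the grey sliding jaw, m: 0 closed, 0.221 fully home at the end stop. Slides along the clamp's +x, rubbing with about 4 N. Jaw 74 mm long, 50 wide, with two upright plates 12 mm thick: front (clamping face, top at height 100 mm) and rear (92 mm), a 50 mm slot between. A ratchet (8 mm teeth) stops it opening unless the release is down.
- release (a joint): Vertical travel of the release plate, positive down, in m: 0 fully up, 0.010 bottomed. Sprung: about 3 N to start, 9 N at the bottom. The ratchet is free from about 0.004 on (0.006 to 0.009 is a safe press) and catches again when the plate rises. At the start it may stand at 0 to 0.004, where the pawl rests on a tooth.
- release_top (a point): Centre of the top of the release, a ribbed steel plate 46 mm long (along the bar) x 44 wide at the bottom of the slot between the sliding jaw's upright plates. At height 62 mm when fully up; moves with release and jaw. The rear plate's inner face, to push the jaw open, is 25 mm away along the clamp's +x; the front plate's 25 mm along -x.
- jaw_rest_top (a point): Middle of the top edge of the sliding jaw's rear upright plate, 92 mm above the bench, 31 mm along the clamp's +x from the release plate's centre.
- block: Glued-up block of striped wood strips, 48 mm (along the bar) by 60 by 70 mm high, 0.14 kg, standing loose on the bar next to the fixed jaw. Origin at the centre of its underside. To be left standing there.
- wrench: Steel wrench 180 mm long lying on the bench beside the clamp. Origin under its middle, x along it. Leave alone.
- tape: Cardboard-coloured ring (tape core) 96 mm across, 24 mm high, lying flat beside the clamp. Origin at the centre of its underside. Leave alone.
- offcut: Flat wood offcut 130 x 42 x 18 mm lying beside the clamp, x along it. Origin at the centre of its underside. Leave alone.
- glue: Yellow glue bottle, 56 mm diameter, 150 mm high, standing. Origin at the centre of its underside. Leave alone.
- jar: Glass jar with a steel lid, 68 mm diameter, 85 mm high, standing. Origin at the centre of its underside. Leave alone.
- tin: Tin can, 74 mm diameter, 105 mm high, standing. Origin at the centre of its underside. Leave alone.
Mind the look-alikes: they are no part of the job. Of the things like the block, leave any that is green, pink or turquoise; of the rest the smaller one is meant.

How it is judged:
By the outcome, as a careful person would: the job done as asked, in the order asked, and still so for the second after the job is handed in, with the robot touching nothing.
It also fails if it takes over 30 s, if anything falls off the work surface, if the arm or the gripper's body presses on something with over 40 N, if the wrist force passes 120 N, or if a joint passes its speed limit or range.

## Working session

There is one attempt and no reset: what is moved stays moved. The work goes in short steps, Python scripts to look and compute and a tool call to move; the robot and the scene stay as the last step left them, time stands still between calls to the robot, and variables do not carry over. Pictures are saved under pics/ and viewed, and the job is handed in when it is done.

Besides the shell and the picture viewer there is one more tool, called after "Request:" as name(argument=value, ...), one argument or row to a line, values as JSON. apply_moves: Moves the arm, as the interface text tells. Its arguments: {"type":"object","properties":{"increments":{"type":"array"},"fingers":{"type":"number"},"force":{"type":"number"}},"required":["increments"]}

```bash
mkdir -p pics; python3 - <<'E'
from rig import ctrl
import cv2
s=ctrl.observe();print({k:s[k] for k in('t','position','tcp_rot','force','width')},ctrl.grasp_offset)
for n in('scene','top'):
    c=ctrl.camera(n);cv2.imwrite(f'pics/{n}0.png',c['frame'][:,:,::-1]);print(c['camera_matrix'],c['D'],c['extrinsics'])
E
```

```text
{'t': 0.0, 'position': array([ 0.17946766, -0.57230203,  0.40369841]), 'tcp_rot': array([[-9.54196968e-01, -3.93704546e-04,  2.99178863e-01],
       [-2.99179081e-01,  1.77902721e-03, -9.54195322e-01],
       [-1.56576300e-04, -9.99998340e-01, -1.81533053e-03]]), 'force': array([0.09362597, 0.10826275, 0.09621076]), 'width': 0.999965717753492} 0.1673
[[367.16433652   0.         315.15532335]
 [  0.         367.16433652 203.54891638]
 [  0.           0.           1.        ]] [-0.06948187  0.          0.          0.          0.        ] [[ 0.08382396  0.99621731  0.02290456 -0.02210308]
 [ 0.52773643 -0.02488412 -0.8490436  -0.20886455]
 [-0.84526197  0.08325777 -0.52782605  1.43264886]
 [ 0.          0.          0.          1.        ]]
[[473.09936681   0.         317.64496589]
 [  0.         473.09936681 188.31830184]
 [  0.           0.           1.        ]] [-0.00555019  0.          0.          0.          0.        ] [[ 0.0094029  -0.99989251  0.0112496  -0.01459665]
 [-0.98379234 -0.01126491 -0.17895737  0.55394081]
 [ 0.17906486 -0.00938455 -0.98379251  1.1259769 ]
 [ 0.          0.          0.          1.        ]]
```

View pics/scene0.png

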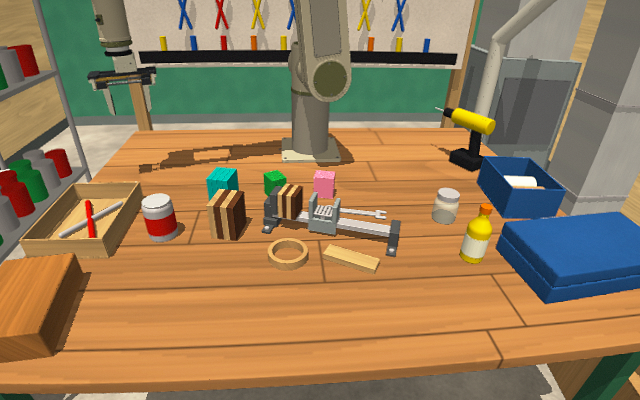

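View pics/top0.png

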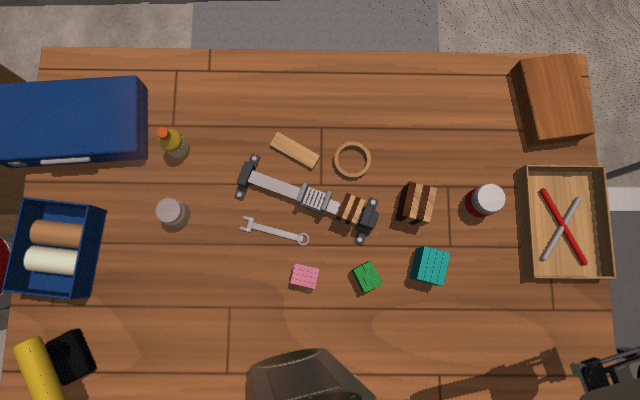

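The scene view shows the clamp around (265–400, 185–255). In the top view it runs from the fixed jaw at (368,217) to the end stop at (246,178), with the sliding jaw at about (318,198). I'll enlarge both.

```bash
python3 - <<'E'
import cv2
a=cv2.imread('pics/top0.png')[145:255,225:390];cv2.imwrite('pics/topz.png',cv2.resize(a,None,fx=4.8,fy=4.8,interpolation=cv2.INTER_CUBIC))
a=cv2.imread('pics/scene0.png')[165:265,255:410];cv2.imwrite('pics/scenez.png',cv2.resize(a,None,fx=5,fy=5,interpolation=cv2.INTER_CUBIC))
E
```

```text
(no output)
```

View pics/topz.png

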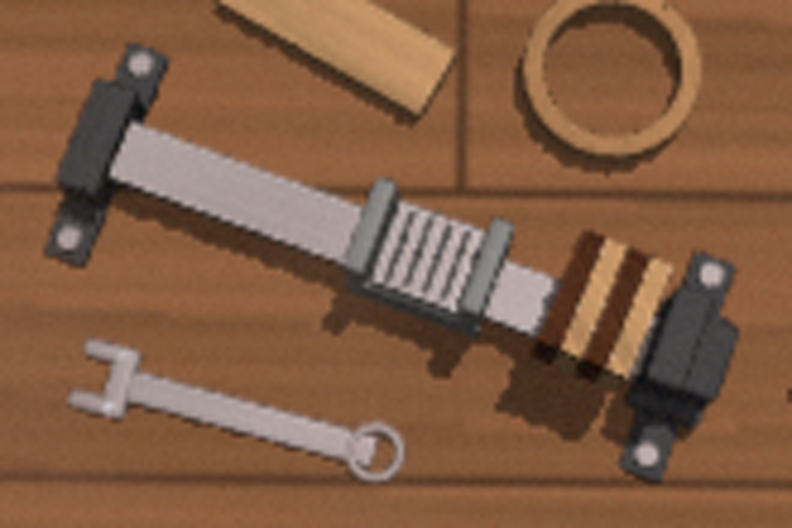

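View pics/scenez.png

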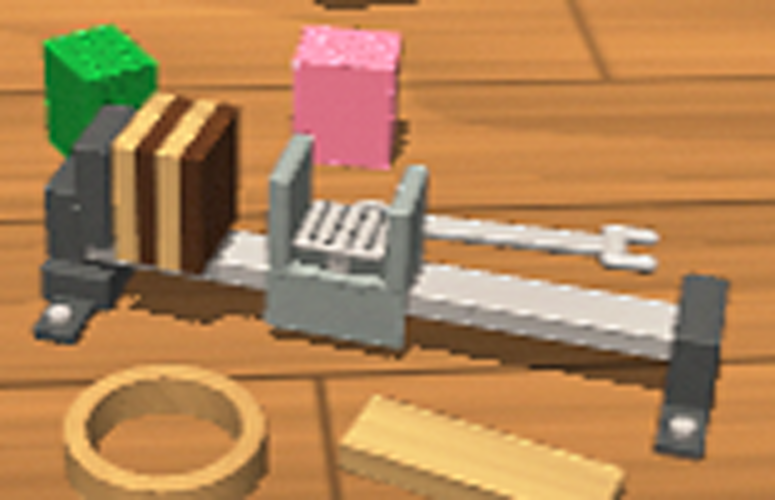

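```bash
cat > h.py <<'E'
import numpy as np,cv2
from rig import ctrl
def cams(): return {n:ctrl.camera(n) for n in('scene','top')}
def ray(c,p):
    u=cv2.undistortPoints(np.array([[p]],float),c['camera_matrix'],np.array(c['D']))[0,0]
    E=c['extrinsics'];R=E[:3,:3];return -R.T@E[:3,3],R.T@np.array([u[0],u[1],1])
def plane(c,p,z):
    o,d=ray(c,p);return o+d*(z-o[2])/d[2]
def tri(c1,p1,c2,p2):
    o1,d1=ray(c1,p1);o2,d2=ray(c2,p2)
    s=np.linalg.lstsq(np.c_[d1,-d2],o2-o1,rcond=None)[0]
    a=o1+s[0]*d1;b=o2+s[1]*d2;return (a+b)/2,np.linalg.norm(a-b)
def proj(c,P):
    E=c['extrinsics'];return cv2.projectPoints(np.array(P,float).reshape(-1,3),cv2.Rodrigues(E[:3,:3])[0],E[:3,3],c['camera_matrix'],np.array(c['D']))[0][:,0]
E
python3 - <<'E'
from h import *
C=cams();np.set_printoptions(precision=4,suppress=True)
T=lambda x,y:((x+.5)/4.8-.5+225,(y+.5)/4.8-.5+145)
S=lambda x,y:((x+.5)/5-.5+255,(y+.5)/5-.5+165)
for n,t,s in[('front top',(491,266),(293,156)),('rear top',(373,226),(409,185)),('plate',(425,254),(347,228)),('bolt end',(141,64),(682,427)),('bolt fix',(712,273),(59,314))]:
    print(n,tri(C['top'],T(*t),C['scene'],S(*s)))
for n,t,z in[('front top',(491,266),.1),('rear top',(373,226),.092),('plate',(425,254),.062),('b',(141,64),.012),('b',(68,238),.012),('b',(712,273),.012),('b',(647,455),.012),('end top inner far',(138,90),.05),('end top inner near',(103,193),.05),('bar a',(135,125),.038),('bar a2',(112,180),.038),('bar b1',(555,277),.038),('bar b2',(535,333),.038)]:
    print(n,plane(C['top'],T(*t),z))
E
```

```text
front top (array([ 0.5172, -0.0296,  0.0998]), np.float64(0.0018810092577886239))
rear top (array([0.5377, 0.0285, 0.0932]), np.float64(0.0007716301422069408))
plate (array([0.5286, 0.0007, 0.0622]), np.float64(0.0027833263203247264))
bolt end (array([0.639 , 0.156 , 0.0121]), np.float64(0.0013600409567383555))
bolt fix (array([ 0.5283, -0.1512,  0.0127]), np.float64(0.0007428687247940816))
front top [ 0.5171 -0.0305  0.1   ]
rear top [0.5378 0.0282 0.092 ]
plate [0.5288 0.0021 0.062 ]
b [0.6392 0.1567 0.012 ]
b [0.5434 0.1924 0.012 ]
b [ 0.5284 -0.151   0.012 ]
b [ 0.4313 -0.1157  0.012 ]
end top inner far [0.6158 0.1529 0.05  ]
end top inner near [0.5609 0.1692 0.05  ]
bar a [0.5997 0.1554 0.038 ]
bar a2 [0.5701 0.1664 0.038 ]
bar b1 [ 0.5214 -0.0657  0.038 ]
bar b2 [ 0.4919 -0.0554  0.038 ]
```

```bash
cat >> h.py <<'E'
np.set_printoptions(precision=4,suppress=True)
U=np.array([.3395,.9406,0]);REL=np.array([.5276,-.001,.062])
def inc(tip):  # tip position target -> increment; tool x = -U, y down
    from scipy.spatial.transform import Rotation as R
    s=ctrl.observe();Rt=s['tcp_rot'];x=-U/np.linalg.norm(U);y=np.array([0,0,-1.]);G=np.c_[x,y,np.cross(x,y)]
    tcp=np.array(tip)-.186*y
    print('t',s['t'],'tip',s['position']+.186*Rt[:,1],'along',(s['position']+.186*Rt[:,1]-REL)@U,'F',s['force'])
    print('shift cm',Rt.T@(tcp-s['position'])*100,'rot',R.from_matrix(Rt.T@G).as_rotvec())
E
python3 - <<'E'
from h import *
C=cams()
inc(REL+.010*U+[0,0,.12])
for n,z in(('top',0),):
  print('glue',plane(C['top'],(175,153),0),'jar',plane(C['top'],(171,212),.085))
# consistency: predicted slot/plate points
P=[REL+.031*U+[0,0,.03],REL-.031*U+[0,0,.038],REL]
print(proj(C['top'],P),proj(C['scene'],P))
E
```

```text
t 0.3 tip [ 0.1795 -0.5723  0.2184] along -0.655591037742463 F [ 0.4946 -0.2383 -0.2364]
shift cm [-50.9173   3.6668 -44.9068] rot [ 0.0005 -0.9206 -0.0003]
glue [0.653  0.3655 0.    ] jar [0.4864 0.3403 0.085 ]
[[302.3189 191.5613]
 [326.7422 200.0098]
 [314.4059 198.0327]] [[336.1042 202.0952]
 [312.6119 195.6854]
 [323.8332 210.0742]]
```

Request:
apply_moves(
  increments=[-25, 0, -22, 0, -0.92, 0, -25, 0, -22, 0, -0.92, 0, -25, 0, -22, 0, -0.92, 0, -25, 0, -22, 0, -0.92, 0, -50.9, 0, -44.9, 0, -0.92, 0, -50.9, 0, -44.9, 0, -0.92, 0, -50.9, 0, -44.9, 0, -0.92, 0, -50.9, 0, -44.9, 0, -0.92, 0],
  fingers=0,
  force=30,
)

```text
t: 0.97
position: [0.3526, -0.2855, 0.4048]
tcp_rot: [[-0.333, 0.0, 0.943], [-0.943, 0.0, -0.333], [-0.0, -1.0, 0.0]]
force: [0.2, 0.1, 0.0]
width: 0.478
```

```bash
python3 -c "
from h import *
inc(REL+.010*U+[0,0,.12])"
```

```text
t 0.9667 tip [ 0.3527 -0.2855  0.2188] along -0.3269639723936634 F [0.1668 0.1202 0.0233]
shift cm [-33.6565   3.69     7.0159] rot [-0.0002  0.0064 -0.0003]
```

Request:
apply_moves(
  increments=[-33.7, 0, 7, 0, 0.006, 0, -33.7, 0, 7, 0, 0.006, 0, -33.7, 0, 7, 0, 0.006, 0, -33.7, 0, 7, 0, 0.006, 0, -33.7, 0, 7, 0, 0.006, 0, -33.7, 0, 7, 0, 0.006, 0, -33.7, 0, 7, 0, 0.006, 0, -33.7, 0, 7, 0, 0.006, 0],
)

```text
t: 1.63
position: [0.525, 0.0002, 0.4051]
tcp_rot: [[-0.339, 0.001, 0.941], [-0.941, 0.0, -0.339], [-0.0, -1.0, 0.001]]
force: [0.5, -1.1, -0.1]
width: 0.007
```

```bash
python3 -c "
from h import *
inc(REL+.010*U+[0,0,.06])"
```

```text
t 1.6333 tip [0.5252 0.0002 0.2191] along 0.0003102862690932273 F [ 0.4596 -1.0628 -0.1283]
shift cm [-0.9722  9.7104  0.2741] rot [-0.0009  0.0006 -0.0004]
```

Request:
apply_moves(
  increments=[-1, 3, 0.3, 0, 0, 0, -1, 6, 0.3, 0, 0, 0, -1, 9, 0.3, 0, 0, 0, -1, 9.7, 0.3, 0, 0, 0, -1, 9.7, 0.3, 0, 0, 0, -1, 9.7, 0.3, 0, 0, 0],
)

```text
t: 2.13
position: [0.5315, 0.0084, 0.309]
tcp_rot: [[-0.339, 0.001, 0.941], [-0.941, 0.0, -0.339], [-0.0, -1.0, 0.001]]
force: [0.1, 0.0, 0.5]
width: 0.004
```

```bash
python3 -c "
from h import *
inc(REL+.010*U+[0,0,.015])
C=cams()
a=C['top']['frame'][145:255,225:390,::-1];b=C['scene']['frame'][145:265,250:410,::-1]
cv2.imwrite('pics/a1.png',cv2.resize(a,None,fx=4.8,fy=4.8,interpolation=2));cv2.imwrite('pics/b1.png',cv2.resize(b,None,fx=5,fy=5,interpolation=2))"
```

```text
t 2.1333 tip [0.5317 0.0084 0.123 ] along 0.0101990750340668 F [0.0676 0.0112 0.5077]
shift cm [ 0.0143  4.5993 -0.0537] rot [-0.001   0.0003 -0.0004]
```

View pics/a1.png

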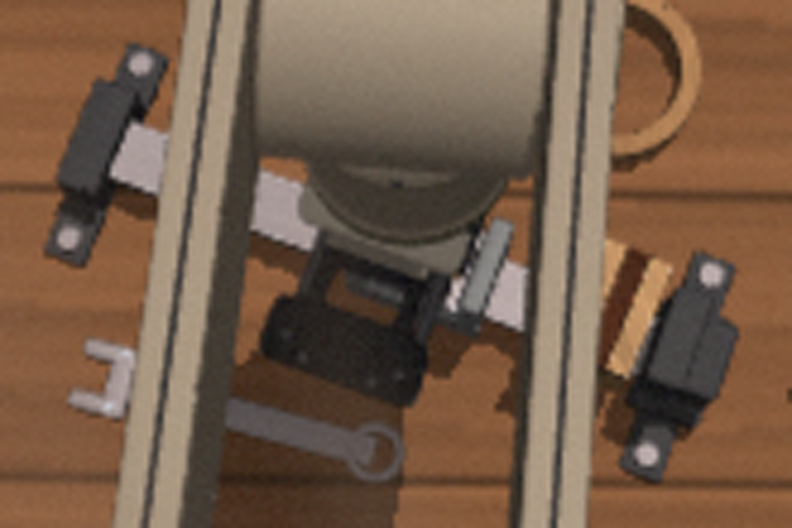

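View pics/b1.png

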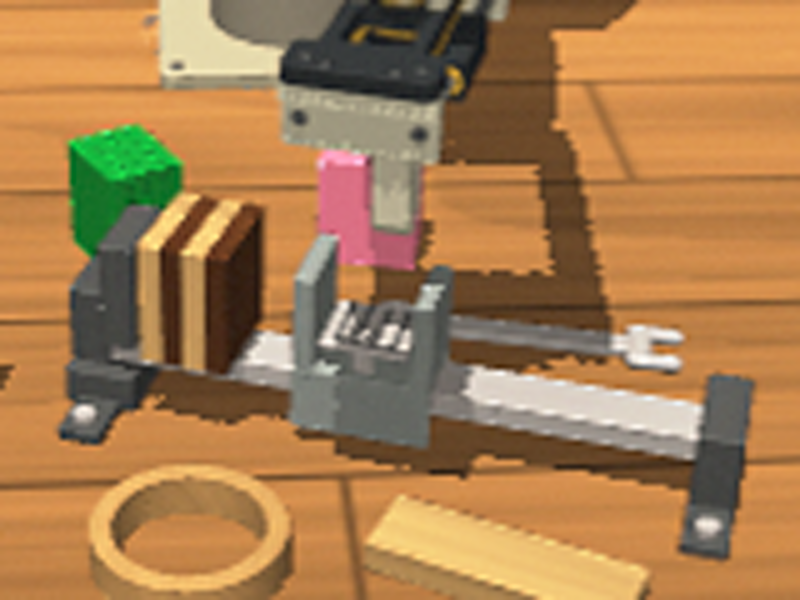

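The fingertips, at (395,230) in the scene zoom, are over the slot, just left of the rear plate. I'll go down and press, watching the force.

Request:
apply_moves(
  increments=[0, 2, 0, 0, 0, 0, 0, 4, 0, 0, 0, 0, 0, 5, 0, 0, 0, 0, 0, 5.5, 0, 0, 0, 0, 0, 5.7, 0, 0, 0, 0, 0, 5.7, 0, 0, 0, 0],
)

```text
t: 2.73
position: [0.5328, 0.008, 0.2544]
tcp_rot: [[-0.34, 0.005, 0.941], [-0.941, -0.0, -0.34], [-0.002, -1.0, 0.005]]
force: [0.1, -0.4, -0.6]
width: 0.007
```

```bash
python3 -c "
from h import *
inc(REL+.010*U+[0,0,-.007])"
```

```text
t 2.7333 tip [0.5338 0.008  0.0684] along 0.010559176902424947 F [ 0.1066 -0.4075 -0.6366]
shift cm [ 0.0288  1.341  -0.1889] rot [-0.0052 -0.0002 -0.0016]
```

Request:
apply_moves(
  increments=[0, 0.3, -0.1, -0.005, 0, -0.001, 0, 0.6, -0.2, -0.005, 0, -0.001, 0, 0.9, -0.2, -0.005, 0, -0.001, 0, 1.2, -0.2, -0.005, 0, -0.001, 0, 1.3, -0.2, -0.005, 0, -0.001, 0, 1.3, -0.2, -0.005, 0, -0.001],
)

```text
t: 3.23
position: [0.5315, 0.0087, 0.242]
tcp_rot: [[-0.34, 0.002, 0.941], [-0.941, 0.0, -0.34], [-0.001, -1.0, 0.002]]
force: [-0.3, 0.5, 6.8]
width: 0.003
```

```bash
python3 -c "
from h import *
inc(REL+.010*U+[0,0,-.0075])"
```

```text
t 3.2333 tip [0.5318 0.0088 0.056 ] along 0.010633429981363083 F [-0.3261  0.459   6.8206]
shift cm [ 0.0444  0.1472 -0.0329] rot [-0.0017 -0.0001 -0.001 ]
```

Request:
apply_moves(
  increments=[-0.2, 0.1, 0, 0, 0, 0, -0.5, 0.1, 0, 0, 0, 0, -0.9, 0.1, 0, 0, 0, 0, -1.4, 0.1, 0, 0, 0, 0, -2, 0.1, 0, 0, 0, 0, -2.6, 0.1, 0, 0, 0, 0, -3.2, 0.1, 0, 0, 0, 0, -3.8, 0.1, 0, 0, 0, 0],
)

```text
t: 3.9
position: [0.5447, 0.044, 0.2416]
tcp_rot: [[-0.34, 0.003, 0.941], [-0.941, -0.001, -0.34], [0.0, -1.0, 0.003]]
force: [-1.6, -4.1, 6.4]
width: 0.007
```

```bash
python3 -c "
from h import *
inc(REL+.1535*U+[0,0,-.0072])
C=cams()
b=C['scene']['frame'][145:265,250:410,::-1]
cv2.imwrite('pics/b2.png',cv2.resize(b,None,fx=5,fy=5,interpolation=2))"
```

```text
t 3.9 tip [0.5452 0.0438 0.0556] along 0.04814793592057041 F [-1.5634 -4.126   6.4225]
shift cm [-10.5319   0.0826  -0.0822] rot [-0.0028 -0.0002  0.0002]
```

View pics/b2.png

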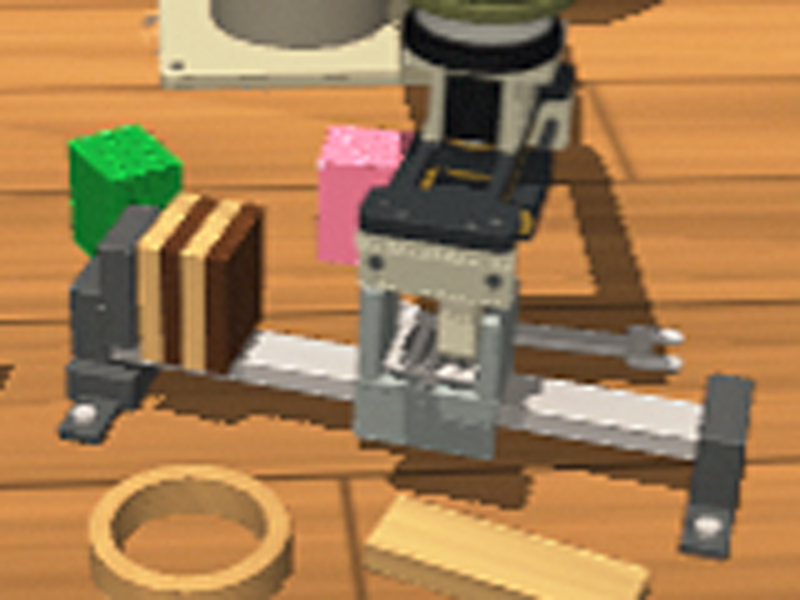

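The finger sits in the slot with the release down, and the jaw has moved: its front plate's foot went from (295,430) to (355,435) in the zoom. The push force is about 4.4 N, as expected, so I'll continue.

Request:
apply_moves(
  increments=[-0.9, 0.1, 0, -0.002, 0, 0, -1.8, 0.1, 0, -0.002, 0, 0, -2.7, 0.1, 0, -0.002, 0, 0, -3.6, 0.1, 0, -0.002, 0, 0, -4.5, 0.1, -0.1, -0.002, 0, 0, -5.4, 0.1, -0.1, -0.002, 0, 0, -6.3, 0.1, -0.1, -0.002, 0, 0, -7.2, 0.1, -0.1, -0.002, 0, 0],
)

```text
t: 4.67
position: [0.5693, 0.1124, 0.2417]
tcp_rot: [[-0.34, 0.004, 0.941], [-0.941, -0.001, -0.34], [-0.0, -1.0, 0.004]]
force: [2.3, -5.6, 3.2]
width: 0.006
```

```bash
python3 -c "
from h import *
inc(REL+.1535*U+[0,0,-.0072])"
```

```text
t 4.6667 tip [0.57   0.1122 0.0557] along 0.12083052533058307 F [ 2.3139 -5.5607  3.2362]
shift cm [-3.2711  0.0914 -0.0754] rot [-0.0039 -0.     -0.0002]
```

Request:
apply_moves(
  increments=[-0.6, 0.1, 0, -0.004, 0, 0, -1.2, 0.1, 0, -0.004, 0, 0, -1.7, 0.1, 0, -0.004, 0, 0, -2.1, 0.1, -0.1, -0.004, 0, 0, -2.4, 0.1, -0.1, -0.004, 0, 0, -2.7, 0.1, -0.1, -0.004, 0, 0, -2.9, 0.1, -0.1, -0.004, 0, 0, -3.0, 0.1, -0.1, -0.004, 0, 0],
)

```text
t: 5.33
position: [0.5796, 0.1404, 0.2417]
tcp_rot: [[-0.34, 0.003, 0.941], [-0.941, -0.001, -0.34], [-0.0, -1.0, 0.003]]
force: [1.7, -5.1, 3.7]
width: 0.006
```

```bash
python3 -c "
from h import *
inc(REL+.1535*U+[0,0,-.0072])"
```

```text
t 5.3333 tip [0.5801 0.1402 0.0557] along 0.150643276157008 F [ 1.6903 -5.0704  3.6974]
shift cm [-0.2862  0.0945 -0.0897] rot [-0.003  -0.0003 -0.    ]
```

Request:
apply_moves(
  increments=[-0.1, 0.1, 0, 0, 0, 0, -0.2, 0.1, 0, 0, 0, 0, -0.3, 0.1, 0, 0, 0, 0, -0.35, 0.1, 0, 0, 0, 0],
)

```text
t: 5.67
position: [0.5808, 0.1425, 0.2414]
tcp_rot: [[-0.34, 0.002, 0.94], [-0.94, -0.004, -0.34], [0.003, -1.0, 0.003]]
force: [-7.5, -10.1, 12.6]
width: 0.003
```

```bash
python3 -c "
from h import *
inc(REL+.1535*U+[0,0,-.0072])"
```

```text
t 5.6667 tip [0.5811 0.1419 0.0554] along 0.1525383575401747 F [ -7.5301 -10.1255  12.5934]
shift cm [-0.0446  0.0631 -0.1274] rot [-0.0031 -0.0006  0.0028]
```

Request:
apply_moves(
  increments=[-0.2, 0.1, 0, 0, 0, 0, -0.3, 0.1, 0, 0, 0, 0, -0.3, 0.1, 0, 0, 0, 0],
)

```text
t: 5.92
position: [0.5813, 0.1433, 0.2414]
tcp_rot: [[-0.341, -0.001, 0.94], [-0.94, -0.008, -0.341], [0.008, -1.0, 0.002]]
force: [-12.8, -14.9, 18.7]
width: 0.004
```

```bash
python3 -c "
from h import *
inc(REL+.1535*U+[0,0,-.0072])
C=cams()
a=C['top']['frame'][145:255,225:390,::-1];b=C['scene']['frame'][145:265,270:430,::-1]
cv2.imwrite('pics/a3.png',cv2.resize(a,None,fx=4.8,fy=4.8,interpolation=2));cv2.imwrite('pics/b3.png',cv2.resize(b,None,fx=5,fy=5,interpolation=2))"
```

```text
t 5.9167 tip [0.5811 0.1418 0.0554] along 0.15249338912970617 F [-12.7586 -14.923   18.7309]
shift cm [ 0.0496  0.0606 -0.1524] rot [-0.0019 -0.0011  0.0081]
```

View pics/b3.png

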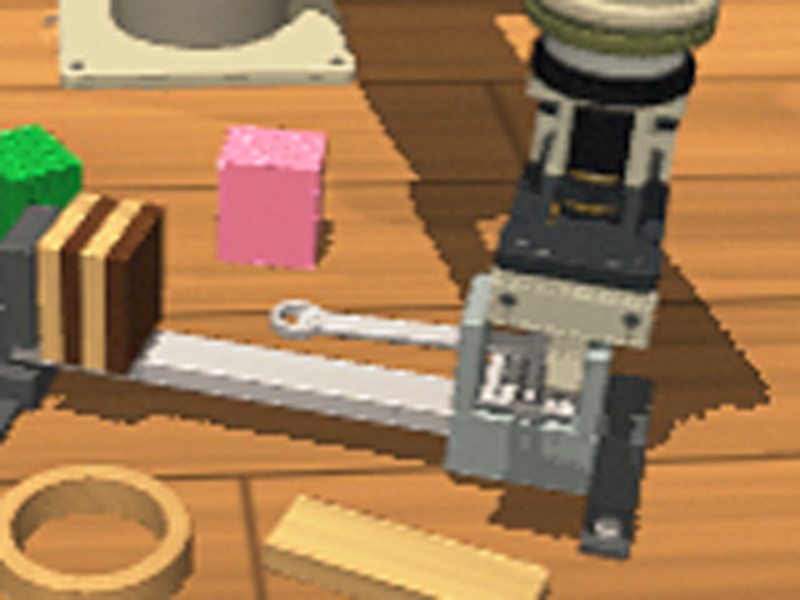

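The tip stayed still while the push force rose to about 20 N. The view shows the jaw's rear plate at (600,400) touching the end stop at (630,400). I'll ease the push and lift straight up.

Request:
apply_moves(
  increments=[-0.05, 0, 0, 0, 0, 0, 0, -0.5, 0, 0, 0, 0, 0, -1.2, 0, 0, 0, 0, 0.3, -2, 0, 0, 0, 0, 0.5, -4, 0, 0, 0, 0, 0.5, -7, 0, 0, 0, 0, 0.5, -10, 0, 0, 0, 0, 0.5, -13, 0, 0, 0, 0],
)

```text
t: 6.68
position: [0.5792, 0.1395, 0.3726]
tcp_rot: [[-0.341, -0.002, 0.94], [-0.94, -0.008, -0.341], [0.008, -1.0, 0.001]]
force: [1.0, 0.7, 0.3]
width: 0.004
```

```bash
python3 -c "
from h import *
inc(REL)"
```

```text
t 6.6833 tip [0.5788 0.138  0.1866] along 0.14809942261620107 F [1.0266 0.6753 0.2681]
shift cm [14.8613 12.5886 -0.08  ] rot [-0.0008 -0.0011  0.0084]
```

Next I'll retreat toward the base (-x world, which is tool -z and partly +x), raised a little for a clear view.

Request:
apply_moves(
  increments=[0, -3, 0, 0, 0, 0, 2, -5, -3, 0, 0, 0, 4, -7, -6, 0, 0, 0, 7, -8, -9, 0, 0, 0, 10, -8, -12, 0, 0, 0, 14, -8, -14, 0, 0, 0, 18, -8, -14, 0, 0, 0, 22, -8, -14, 0, 0, 0],
)

```text
t: 7.35
position: [0.3714, -0.0177, 0.4549]
tcp_rot: [[-0.338, -0.0, 0.941], [-0.941, -0.009, -0.338], [0.008, -1.0, 0.002]]
force: [1.2, 0.3, 0.1]
width: 0.001
```

Request:
apply_moves(
  increments=[4, 0, 0, 0, 0, 0, 8, 0, 0, 0, 0, 0, 12, 0, 0, 0, 0, 0, 16, 0, 0, 0, 0, 0, 20, 0, 0, 0, 0, 0, 24, 0, 0, 0, 0, 0, 24, 0, 0, 0, 0, 0, 24, 0, 0, 0, 0, 0],
)

```text
t: 8.02
position: [0.289, -0.2452, 0.4568]
tcp_rot: [[-0.343, -0.001, 0.939], [-0.939, -0.008, -0.343], [0.008, -1.0, 0.002]]
force: [-0.4, 0.1, -0.6]
width: 0.007
```

```bash
python3 -c "
from h import *
inc(REL)
C=cams()
cv2.imwrite('pics/t4.png',C['top']['frame'][:,:,::-1]);cv2.imwrite('pics/s4.png',C['scene']['frame'][:,:,::-1])
a=C['top']['frame'][145:255,225:390,::-1];b=C['scene']['frame'][165:265,255:410,::-1]
cv2.imwrite('pics/a4.png',cv2.resize(a,None,fx=4.8,fy=4.8,interpolation=2));cv2.imwrite('pics/b4.png',cv2.resize(b,None,fx=5,fy=5,interpolation=2))"
```

```text
t 8.0167 tip [ 0.2889 -0.2467  0.2709] along -0.31211474151996665 F [-0.4153  0.0603 -0.5898]
shift cm [-31.2777  20.6652  14.0026] rot [-0.0018 -0.0035  0.0079]
```

View pics/a4.png

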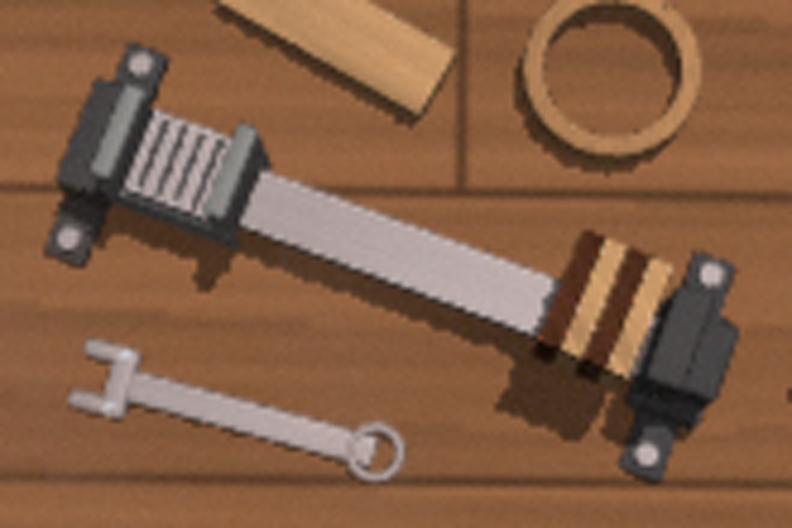

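View pics/b4.png

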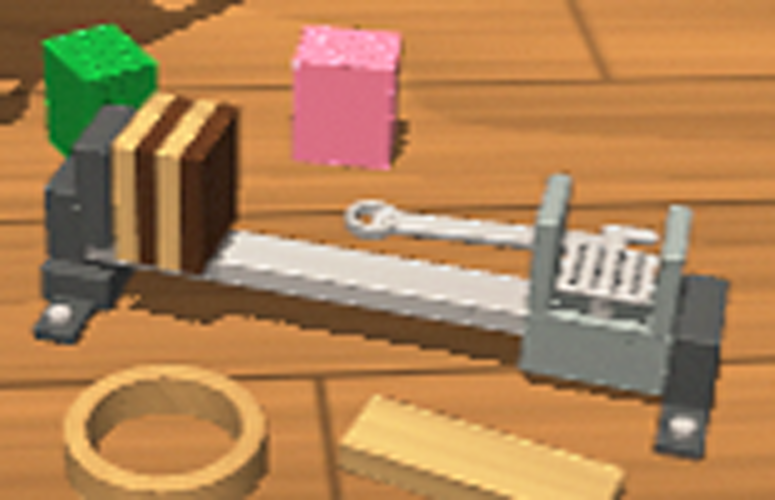

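View pics/t4.png

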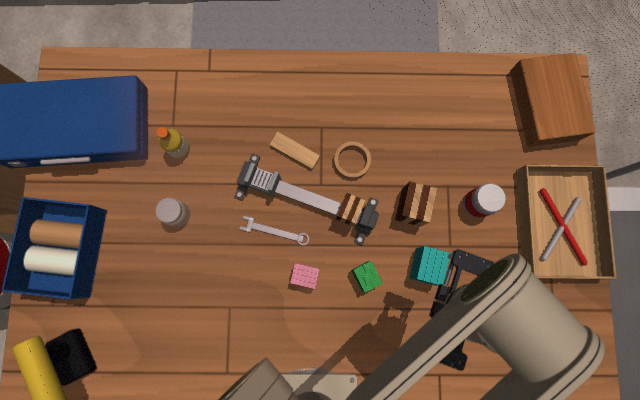

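The jaw stands against the end stop, at (118,130) in the top zoom and (675,290) in the scene zoom. Block, wrench, tape and offcut sit at the same pixels as before. One numeric check remains.

```bash
python3 - <<'E'
from h import *
C=cams()
T=lambda x,y:((x+.5)/4.8-.5+225,(y+.5)/4.8-.5+145)
S=lambda x,y:((x+.5)/5-.5+255,(y+.5)/5-.5+165)
for n,t,s in[('front',(232,171),(554,193)),('rear',(118,132),(679,222)),('plate',(176,165),(609,263))]:
    p,e=tri(C['top'],T(*t),C['scene'],S(*s));print(n,p,e,(p-REL)@U)
for n in C:
    a=cv2.imread(f'pics/{n}0.png')[:,:,::-1].astype(int);d=np.abs(C[n]['frame'].astype(int)-a).max(2)>40
    k,_,st,_=cv2.connectedComponentsWithStats(d.astype(np.uint8));print(n,[tuple(x) for x in st[1:] if x[4]>15])
print(ctrl.observe()['force'],np.abs(ctrl.observe()['joint_vel']).max())
E
```

```text
front [0.5629 0.098  0.102 ] 0.00041587246960398197 0.10511499861786885
rear [0.5834 0.1565 0.0962] 0.0007960170795901539 0.1671236080891162
plate [0.5727 0.1289 0.0657] 0.0024762774255959767 0.13747731144010314
scene [(np.int32(87), np.int32(0), np.int32(69), np.int32(116), np.int32(3183)), (np.int32(207), np.int32(0), np.int32(38), np.int32(60), np.int32(1468)), (np.int32(293), np.int32(0), np.int32(106), np.int32(102), np.int32(5546)), (np.int32(290), np.int32(42), np.int32(8), np.int32(5), np.int32(16)), (np.int32(280), np.int32(48), np.int32(12), np.int32(33), np.int32(211)), (np.int32(198), np.int32(57), np.int32(57), np.int32(48), np.int32(1149)), (np.int32(308), np.int32(70), np.int32(7), np.int32(14), np.int32(35)), (np.int32(315), np.int32(86), np.int32(9), np.int32(6), np.int32(25)), (np.int32(312), np.int32(92), np.int32(11), np.int32(9), np.int32(45)), (np.int32(333), np.int32(128), np.int32(68), np.int32(33), np.int32(1195)), (np.int32(139), np.int32(137), np.int32(173), np.int32(53), np.int32(2525)), (np.int32(315), np.int32(153), np.int32(25), np.int32(7), np.int32(11
[... 775 characters left out ...]
.int32(249), np.int32(307), np.int32(151), np.int32(21757)), (np.int32(268), np.int32(348), np.int32(64), np.int32(45), np.int32(1396)), (np.int32(617), np.int32(349), np.int32(8), np.int32(5), np.int32(29)), (np.int32(329), np.int32(362), np.int32(22), np.int32(11), np.int32(129)), (np.int32(637), np.int32(365), np.int32(3), np.int32(14), np.int32(33)), (np.int32(218), np.int32(368), np.int32(58), np.int32(32), np.int32(829)), (np.int32(311), np.int32(374), np.int32(49), np.int32(26), np.int32(886)), (np.int32(262), np.int32(379), np.int32(29), np.int32(21), np.int32(346)), (np.int32(478), np.int32(390), np.int32(14), np.int32(10), np.int32(79))]
[ 0.451   0.8486 -0.8782] 0.6939708469447128
```

```bash
python3 -c "
from rig import ctrl
print(ctrl.hand_in())"
```

```text
the job is handed in; nothing more can be done
None
```

The clamp is fully open. I pressed the release down about 6–7 mm with closed fingers and kept it down while pushing the jaw about 136 mm along the bar. Then I lifted straight off, moved the arm clear and handed the job in at about 8 s.

- **Home position:** at the end of the push the fingertip stopped moving while the push force rose from about 5 N to about 20 N. The jaw's travel measured from the cameras (136 mm) matches the 136 mm expected to the end stop.
- **Release:** the plate measured about 66 mm high afterwards, against 62 mm when fully up, so it has sprung back. Two of the three heights in that last check (rear plate edge and release plate) read about 4 mm high. I took this as pixel-picking error.
- **Other things:** comparing pictures from before and after, only the jaw, the arm and their shadows changed. The block, wrench, tape and offcut sit at the same pixels as before. The arm covers part of the top view near the turquoise block.
- **Force reading:** near the stop the vertical force rose to about 19 N, while the plate's measured height stayed in the safe range. I put this down to friction on the rear plate but did not check it further.

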